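# Hold down the recessed reset of a classroom power box

### The arm

A 7-joint arm with a two-finger parallel gripper is mounted at the origin on the work surface. World frame = base frame: x ahead of the robot, y to its left, z up, the work surface at z = 0. Lengths are in m, angles in rad, forces in N, time in s.
With the tool pointing down it reaches from about 0.4 to 0.85 m from the base axis. Payload 4.5 kg.
Tool frame: the origin (TCP) lies midway between the tips of the shut fingers; the grasp point (between the pads) lies 19 mm behind it; z points along the fingers, y is the direction in which the jaws open and shut (so a half turn about z gives the same grasp; the last joint's range is limited). The gripper opens to 88 mm and grips with 3 to 60 N. Pads are 18 mm wide; open, the fingers measure 123 mm over their backs; the gripper's body (75 mm by 187 mm) begins 45 mm behind the grasp point.
Start: joints at [-1.26, 0.689, -0.195, 1.565, 0.157, 0.902, -0.215], TCP at [0.171, 0.601, 0.239] pointing down, gripper open.
Joint ranges: [-3.01, 3.01], [-0.46, 2.08], [-1.47, 1.51], [0.13, 2.56], [-1, 4.14], [0.04, 2.09], [-2.66, 2.66]. Speed limits (rad/s): [2.57, 2.57, 3.14, 3.14, 3.14, 3.14, 3.14].

### API

Orientations are given as a unit quaternion [x, y, z, w].
In Python, from plant import r, viewer gives the robot as it stands.
- The arm moves only by the tool play_rows, never from a script. Its argument "commands" is a list of rows, each an object with "delta_rot": the turn, a rotation vector about the tool's x, y, z normalised to -1 to 1, where 1 is pi rad, a list of three; "travel": the shift along the tool's x, y, z normalised to -1 to 1, where 1 is 15 cm, a list of three; "gripper": the opening, from -1 (shut) to 1 (fully open). In form: [{"delta_rot": [wx, wy, wz], "travel": [x, y, z], "gripper": gripper}, ...]. A call has 1 to 12 rows; each row is the pose to reach, as a shift and turn from the pose commanded when the call began, along the tool's axes at that moment, turning the shorter way round; what a row does not reach only later rows make up. A row lasts 1/8 s, in which the tool goes at most 62.5 mm and 10.7 degrees, less where a joint would pass 70% of its speed; a pose out of reach is approached as far as the arm can. A call with a number of a shift or a turn outside -1 to 1 is refused whole. A call with a gripper value outside its range is refused whole. The fingers move at their own pace and stop on an object; "force" is the grip in N (left out, the last holds). Time passes only in rows, so rows that repeat a pose let the fingers close. It gives the time, the measured TCP pose, the force and the opening at its end, in the units of the state.
- r.get_state(): the state, without advancing time (a new reading comes with each control period).
- viewer.snapshot(name): name is "scene" or "top"; returns a dict with "color" (420x560x3 uint8, red, green, blue), "z_map" (420x560 float32, m along the optical axis (not along the pixel's ray), 0 where there is no reading), "fx", "fy", "cx", "cy" (pixels), "origin" and "attitude" of the camera in the world. Camera axes: x right, y up, looking along -z (the intrinsics and any distortion apply to the point x, -y, -z); pixel columns grow to the right and rows downward; lengths in m; the calibration is good to about 2 mm. A picture is of the moment at which its call begins.
- r.finish_job(): hands the job in, once; it reports no verdict.
Trained networks look in the newest picture that a camera, given by its name, has taken for a name from the list of things; names that differ only in an ending like _2 or _b are one class to them, and where a whole thing is asked for, a point or a joint stands for the part that bears it (a point fixed in the world has none). Each returns a list of dicts, best first, with "conf" (0 to 1); they miss things now and then, are a little off and sometimes report something else, mostly with a low value. They report only what shows in the picture. A call takes as long as a camera call. They do not tell look-alikes from the thing itself.
- viewer.outline_of(camera, label): "pixels" (420x560 bool, what is visible of it) and "at" ([column, row] in pixels, amid what is visible of it).
- viewer.pinpoint(camera, label): "at" ([column, row] in pixels: a listed point, or the origin of a listed thing).
The state is a dict: "clock": time; "q": joint angles; "qd": joint speeds; "joint_torque": joint torques, N m; "tool_pos": TCP position; "eef_rot": TCP orientation; "contact_force": force on the tool from outside, world axes, zero at the start; "moment": the same for the moment, N m; "opening": opening from 0.0 (shut) to 1.0 (fully open).
Only numpy, scipy, OpenCV 4.12 (cv2) and the standard library are available. Lean on these libraries where they do the work, as an engineer would, in place of code of your own. Each camera call takes 0.05 s, during which the arm holds its last target. There are 200 camera calls.

### The job

The power box on the circuit table has tripped. First slide the shutter on its top fully open, then take the stylus with the square wooden grip out of the tool rack, put its tip down through the hole that the shutter covered and press the recessed reset button all the way down. Finish while still gripping the stylus and holding the button down with it, and leave the other tools, the circuit blocks and the tape roll where they are.

Things in the scene. Friction and masses are not known exactly. Their poses are not given: they have to be found in the camera images.
- supply: Power box, grey painted, fixed to the table, 140 (x) x 190 (y) x 75 (z) mm. Origin: centre of its underside on the table; z up; it is turned about z. On its flat top (75 mm up): the shutter nearer the edge at -x, and along the +x side binding posts, a meter and a small dial up to 17 mm high.
- aperture (a point): Centre of the round hole in the power box's top, level with the top face (75 mm above the table), at (-20, -35) mm in the box's x, y. The hole is vertical, 15 mm in diameter with a 2.5 mm chamfer, through a panel 12 mm thick. The top of the reset button lies straight below it, 25 mm below the top face. At the start the shutter covers it.
- reset_button (a joint): Travel in m of the reset button straight down below the aperture: 0 released, 0.008 fully down. It is a flat round cap of 22 mm diameter on a spring: 2 N starts it moving, about 6 N brings it fully down; it springs back.
- shutter (a joint): Travel in m of the metal shutter along the power box's +y direction: 0 fully closed over the hole, 0.06 fully open. It starts closed or nearly so, drags with about 2 N and stays where it is left.
- shutter_tab (a point): Middle of the top edge of the shutter's upright tab; it moves with the shutter. The shutter is a plate 44 x 44 x 4 mm lying on the box's top, and the tab stands in its middle: 32 mm long along the box's x, 12 mm thick along the box's y (the sliding direction), 28 mm high above the plate. Axes as the box's.
- rack: Plywood tool rack, fixed to the table: a board 70 (x) x 230 (y) mm, its top 75 mm above the table, on two end legs. Origin: centre of its footprint on the table; turned about z. Three holes of 9 mm diameter in a row along its y, at y = -75, 0 and +75 mm; one tool stands upright in each, in any order.
- stylus: Stylus, 70 g, standing upright in one of the rack's holes, tip down. Origin: centre of the underside of its steel collar, at the rack board's top; z points up the grip. Collar 26 mm in diameter, 5 mm thick; above it a plain wooden grip of square section 18 x 18 mm (faces square to its x and y), 60 mm long (from z = 5 to 65 mm); below it a steel rod 7 mm in diameter with a round end, 62 mm long. The rod stands in its hole with 1 mm play each side.
- stylus_tip (a point): Tip of the stylus's rod, 62 mm below the stylus's origin along its axis.
- round_driver: Bystander: tool with a round turned wooden grip, 28 mm in diameter and 60 mm high, standing in the rack (short rod). Origin as for the stylus.
- ball_awl: Bystander: tool with a wooden ball grip, 34 mm in diameter and 47 mm high, standing in the rack (short rod). Origin as for the stylus.
- battery_block: Bystander: loose wooden circuit block 70 x 50 x 18 mm with two small battery cells on top, 38 mm high in all. Origin: centre of its underside.
- motor_block: Bystander: loose wooden circuit block 70 x 50 x 18 mm with a small motor, 45 mm high in all. Origin: centre of its underside.
- buzzer_block: Bystander: loose wooden circuit block 70 x 50 x 18 mm with a round black buzzer, 30 mm high in all, standing between the power box and the rack. Origin: centre of its underside.
- dial_block: Bystander: loose wooden circuit block 70 x 50 x 18 mm with two upright spindles, 46 mm high in all. Origin: centre of its underside.
- tape_roll: Bystander: paper tape roll, a ring 44 mm in diameter, 20 mm high, on the table. Origin: centre of its underside.
Not all that is in view belongs to the job. What is shaped like the stylus but blue or purple is not meant.

How it is judged:
On the way, in this order (a step that is already met when the one before it is completed fails the run):
1. the shutter is slid open, clear of the hole (value of joint shutter above 0.045 m), for 0.2 s.
2. the stylus is gripped and lifted out of the rack (height (world z) of stylus_tip above 0.074 m and contact force between the fingers and stylus above 0.5 N), for 0.1 s.
At the end, for the whole second after the job is handed in: The fingers still grip the stylus, its tip is down in the hole (more than 28 mm below the box's top, within 12 mm of the hole's axis) pressing with more than 2 N, the reset button is held down by more than 5 mm of its 8 mm, and the shutter is still open by more than 40 mm (value of joint reset_button above 0.005 m and value of joint shutter above 0.04 m and contact force between stylus and supply above 2 N and contact force between the fingers and stylus above 1 N and horizontal distance between stylus_tip and aperture below 0.012 m and z of stylus_tip in the frame of aperture below -0.028 m); the arm keeps its last pose, push and grip.
It fails at once if another tool, a circuit block or the tape roll is moved by more than 30 mm (distance of any of round_driver, ball_awl, battery_block, motor_block, buzzer_block, dial_block, tape_roll from where it was at the start of the episode above 0.03 m).
It also fails if it takes over 56 s, if anything falls off the work surface, if the arm or the gripper's body presses on something with over 40 N, if the wrist force passes 120 N, or if a joint passes its speed limit or range.

## Working session

There is one attempt and no reset: what is moved stays moved. The work goes in short steps, Python scripts to look and compute and a tool call to move; the robot and the scene stay as the last step left them, time stands still between calls to the robot, and variables do not carry over. Pictures are saved under pics/ and viewed, about 8 in all and at most 12, crops included, and the job is handed in when it is done.

Besides the shell and the picture viewer there is one more tool, called after "Emit:" in YAML: its name, and indented under it one key for each argument. play_rows: Moves the arm, as the interface text tells. Its arguments: {"type":"object","properties":{"commands":{"type":"array","items":{"type":"object","properties":{"delta_rot":{"type":"array","items":{"type":"number","minimum":-1,"maximum":1}},"travel":{"type":"array","items":{"type":"number","minimum":-1,"maximum":1}},"gripper":{"type":"number"}}}},"force":{"type":"number"}},"required":["commands"]}

```bash
mkdir -p pics; ls
cat > h.py <<'E'
import numpy as np, cv2
from scipy.spatial.transform import Rotation as R
from plant import r, viewer
def cam(name):
    s=viewer.snapshot(name)
    a=np.array(s["attitude"],float)
    s["Rm"]=R.from_quat(a).as_matrix() if a.size==4 else a.reshape(3,3)
    return s
def cloud(s):
    z=s["z_map"]; v,u=np.indices(z.shape)
    P=np.stack([(u-s["cx"])/s["fx"]*z,-(v-s["cy"])/s["fy"]*z,-z],-1)
    W=P@s["Rm"].T+np.array(s["origin"]); W[z==0]=np.nan
    return W
def ray_at(s,uv,h):
    d=s["Rm"]@np.array([(uv[0]-s["cx"])/s["fx"],-(uv[1]-s["cy"])/s["fy"],-1])
    o=np.array(s["origin"]); return o+d*(h-o[2])/d[2]
E
python3 - <<'E'
from h import *
print(r.get_state())
names="supply rack stylus round_driver ball_awl battery_block motor_block buzzer_block dial_block tape_roll shutter".split()
for c in("scene","top"):
    s=cam(c); W=cloud(s); cv2.imwrite(f"pics/{c}0.png",cv2.cvtColor(s["color"],cv2.COLOR_RGB2BGR))
    print(c,{k:s[k] for k in("fx","fy","cx","cy","origin","attitude")}, [k for k in s])
    for n in names:
        for o in viewer.outline_of(c,n)[:2]:
            p=W[o["pixels"]]; p=p[~np.isnan(p[:,0])]
            print(n,round(o["conf"],2),np.round(o["at"]),o["pixels"].sum(), np.round(np.median(p,0),3) if len(p) else 0, np.round(np.nanpercentile(p[:,2],98),3) if len(p) else 0)
    for n in ("aperture","shutter_tab","stylus","stylus_tip","supply","rack"):
        h={"aperture":.075,"shutter_tab":.107,"stylus":.075,"stylus_tip":.013}.get(n,0)
        for o in viewer.pinpoint(c,n)[:2]: print("pt",n,round(o["conf"],2),np.round(o["at"],1),np.round(ray_at(s,o["at"],h),4))
E
```

```text
pics
{'clock': 0.0, 'q': array([-1.26021012,  0.68998871, -0.19452267,  1.56633763,  0.15729705,
        0.90249733, -0.21509261]), 'qd': array([-5.37746316e-04,  2.47724632e-03, -1.93472997e-05,  6.50693509e-04,
       -6.58234652e-04, -2.38987969e-05, -2.91282408e-04]), 'joint_torque': array([ 1.44397873e-04, -5.27559972e+01, -1.26691114e+00, -1.53425592e+01,
       -5.25930827e-02,  6.50520204e-03,  1.72060008e-04]), 'tool_pos': array([0.17066091, 0.60059205, 0.23790901]), 'eef_rot': array([ 1.37904217e-01,  9.90445143e-01, -9.17257979e-04, -6.46707558e-05]), 'contact_force': array([-0.7565553 , -0.50143283, -0.50054233]), 'moment': array([-5.98077054e-03,  1.46461291e-02,  4.48939308e-05]), 'opening': 0.9973575705325248}
scene {'fx': 398.4054500988858, 'fy': 398.4054500988858, 'cx': 283.2793088892641, 'cy': 210.70760968293945, 'origin': array([1.11701004, 0.46590642, 0.62795246]), 'attitude': array([0.1869695 , 0.3976414 , 0.81995096, 0.36688438])} ['color', 'z_map', 'fx', 'fy', 'cx', 'cy', 'origin', 'attitude', 'Rm']
supply 0.88 [224. 183.] 4159 [ 0.59  -0.192  0.073] 0.091
rack
[... 2377 characters left out ...]
5.] 170 [ 0.798 -0.088  0.019] 0.024
dial_block 0.85 [247. 138.] 441 [0.795 0.103 0.017] 0.041
dial_block 0.69 [162. 242.] 118 [0.497 0.299 0.13 ] 0.137
tape_roll 0.69 [200. 242.] 2148 [0.499 0.218 0.074] 0.078
tape_roll 0.48 [312. 135.] 176 [ 0.796 -0.086  0.019] 0.024
shutter 0.55 [387. 219.] 320 [ 0.55  -0.257  0.081] 0.109
pt aperture 0.86 [389.4 219.7] [ 0.5528 -0.2698  0.075 ]
pt stylus 0.63 [242.2 207.1] [0.5901 0.1079 0.075 ]
pt stylus 0.55 [259.6 248.8] [0.4827 0.0642 0.075 ]
pt stylus_tip 0.21 [243.3 138.3] [0.7906 0.1085 0.013 ]
pt supply 0.69 [365.1 222.1] [ 0.5541 -0.2242  0.    ]
pt rack 0.68 [166.1 241.4] [0.5082 0.3212 0.    ]
pt rack 0.57 [198.2 243.8] [0.5005 0.2337 0.    ]
```

Run:
```python
from h import *
im=cv2.imread("pics/scene0.png"); cv2.imwrite("pics/a.png",cv2.resize(im[110:350,150:470],None,fx=2.5,fy=2.5,interpolation=2))
im=cv2.imread("pics/top0.png"); cv2.imwrite("pics/b.png",cv2.resize(im[120:330,140:440],None,fx=2.6,fy=2.6,interpolation=2))
```

```text
(no output)
```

View pics/a.png

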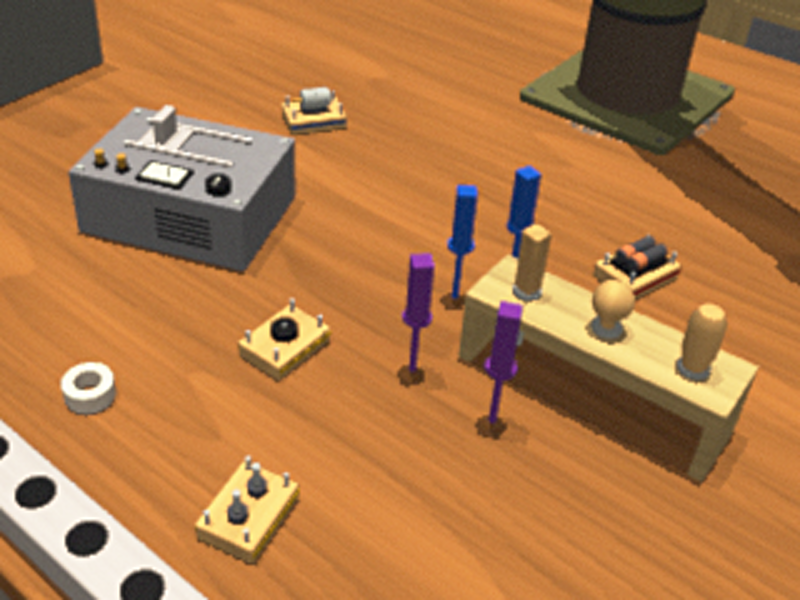

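View pics/b.png

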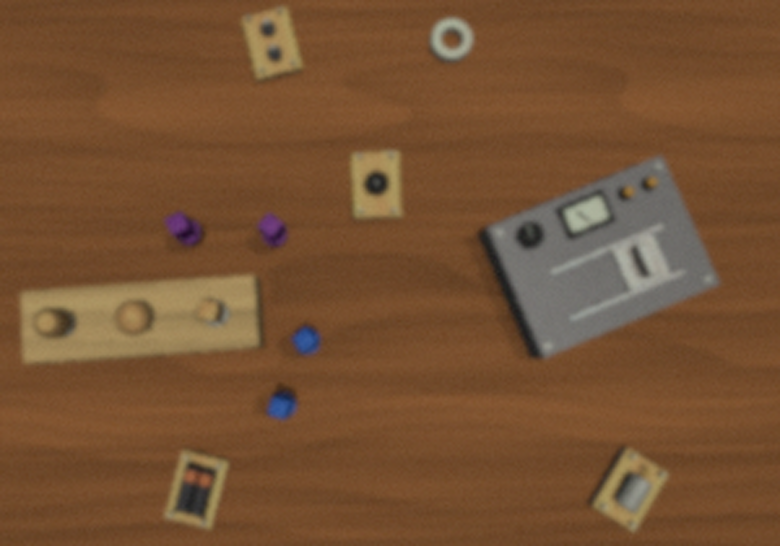

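The scene view shows the box with its upright shutter tab at about (163,125) in the crop. The square wooden stylus is at the rack's near-left end, around (533,262), and the blue and purple look-alikes stand around it. The top view agrees: stylus at crop (211,312), shutter at (641,260), with the slide rails running left, which is world +y.

```bash
cat > m.py <<'E'
from h import *
def rect(P):
    (c,wh,a)=cv2.minAreaRect((P[:,:2]*1000).astype(np.float32)); return np.round(np.array(c)/1000,4),np.round(wh,1),round(a,2)
def near(W,c,rad,z0,z1):
    P=W.reshape(-1,3); P=P[~np.isnan(P[:,0])]
    return P[(np.hypot(P[:,0]-c[0],P[:,1]-c[1])<rad)&(P[:,2]>z0)&(P[:,2]<z1)]
def fitbox(P,c,w,l,th):
    # fit rectangle extents with robust percentiles at angle minimizing area
    best=None
    for a in np.radians(np.arange(th-12,th+12,.25)):
        ex=np.array([np.cos(a),np.sin(a)]);ey=np.array([-ex[1],ex[0]])
        u=P[:,:2]@ex;v=P[:,:2]@ey
        q=[np.percentile(u,.7),np.percentile(u,99.3),np.percentile(v,.7),np.percentile(v,99.3)]
        A=(q[1]-q[0])*(q[3]-q[2])
        if best is None or A<best[0]: best=(A,np.degrees(a),(q[0]+q[1])/2*ex+(q[2]+q[3])/2*ey,q[1]-q[0],q[3]-q[2])
    return [np.round(x,4) for x in best[1:]]
E
python3 - <<'E'
from m import *
for c in("scene","top"):
    s=cam(c);W=cloud(s);print(c)
    P=near(W,(.557,-.22),.13,.066,.084);print("box z",np.median(P[:,2]),fitbox(P,0,0,0,22))
    P=near(W,(.503,.228),.14,.068,.08);P=P[np.abs(P[:,0]-.503)<.06];print("rack",np.median(P[:,2]),fitbox(P,0,0,0,0))
    P=near(W,(.55,-.257),.04,.095,.12);print("tab",len(P),P.mean(0),fitbox(P[P[:,2]>.1],0,0,0,22))
    P=near(W,(.505,.155),.03,.09,.16);print("sty",len(P),rect(P),P[:,2].max())
    for lo in(.09,.1,.11,.12,.134):
        Q=P[(P[:,2]>lo)&(P[:,2]<lo+.012)]
        if len(Q)>5: print(lo,len(Q),rect(Q))
    T=P[P[:,2]>.134]; print(np.round(T,4).tolist() if c=="scene" else "")
    for n in("blue",): pass
    for cc in((.483,.064),(.45,.09),(.59,.108),(.587,.183)):
        Q=near(W,cc,.04,.085,.2); Q=Q[Q[:,2]>.1]; print("decoy",cc,len(Q),np.round(Q.mean(0),3) if len(Q) else 0,Q[:,2].max() if len(Q) else 0)
    o=[ray_at(s,p["at"],h) for n,h in(("stylus",.075),("round_driver",.075),("ball_awl",.075)) for p in viewer.pinpoint(c,n)[:1]]; print(np.round(o,4))
    if c=="scene": cv2.imwrite("pics/c.png",cv2.resize(cv2.cvtColor(s["color"][170:270,310:450],4),None,fx=5.5,fy=5.5,interpolation=2))
E
```

```text
scene
box z 0.07488323715692491 [np.float64(22.25), array([ 0.5585, -0.2203]), np.float64(0.1409), np.float64(0.1896)]
rack 0.07451647298812114 [np.float64(3.0), array([0.5024, 0.2365]), np.float64(0.0707), np.float64(0.2281)]
tab 66 [ 0.55349717 -0.25403111  0.10335849] [np.float64(22.25), array([ 0.5519, -0.2555]), np.float64(0.0308), np.float64(0.0125)]
sty 253 (array([0.5069, 0.1612]), array([19.9, 20.5]), 76.09) 0.14109936937612422
0.09 50 (array([0.5116, 0.1644]), array([16. , 23.5]), 29.38)
0.1 57 (array([0.5115, 0.1641]), array([12.4, 23.2]), 28.93)
0.11 51 (array([0.5113, 0.165 ]), array([12.4, 22.7]), 33.8)
0.12 56 (array([0.5113, 0.1641]), array([12.2, 23.3]), 29.84)
0.134 64 (array([0.5061, 0.1611]), array([20. , 18.1]), 79.59)
[[0.5009, 0.1541, 0.1388], [0.5006, 0.1562, 0.1398], [0.4996, 0.158, 0.1401], [0.4972, 0.159, 0.1393], [0.5074, 0.1533, 0.1394], [0.5064, 0.155, 0.1397], [0.5027, 0.1554, 0.1379], [0.5041, 0.1584, 0.1402], [0.5028, 0.16, 0.1403], [0.5017, 0.1616, 0.1405], [0.4991, 0.1626, 0.1395], [0.5097, 0.1503, 0.1366], [0.5122, 0.1539, 0.1398], [0.5125, 0.1563,
[... 1743 characters left out ...]
39574814832622 [np.float64(3.25), array([0.5024, 0.2318]), np.float64(0.0692), np.float64(0.2278)]
tab 74 [ 0.55110558 -0.26018937  0.10596951] [np.float64(21.75), array([ 0.5518, -0.261 ]), np.float64(0.0303), np.float64(0.0121)]
sty 76 (array([0.5066, 0.1569]), array([18.1, 17.7]), 77.79) 0.14178800325256813
0.134 58 (array([0.5067, 0.1572]), array([17.7, 17.6]), 79.74)

decoy (0.483, 0.064) 57 [0.478 0.068 0.125] 0.12938628020386456
decoy (0.45, 0.09) 91 [0.444 0.082 0.124] 0.1294318275400559
decoy (0.59, 0.108) 64 [0.586 0.099 0.123] 0.12937270768692466
decoy (0.587, 0.183) 69 [0.588 0.187 0.123] 0.12924043959401876
[[0.5896 0.1041 0.075 ]
 [0.5105 0.3063 0.075 ]
 [0.4965 0.2261 0.075 ]]
```

View pics/c.png

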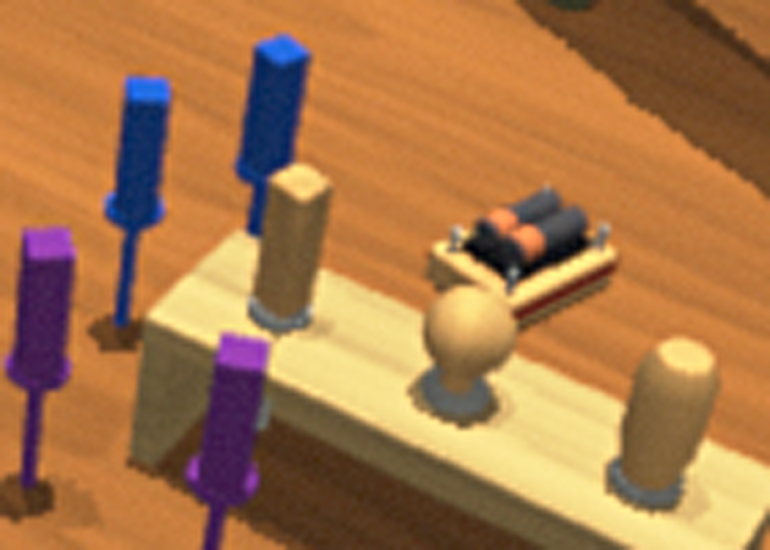

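Create plan.py:
```python
import sys
from h import *
# python3 plan.py x y z yaw_deg(of tool y axis, world): travel/rot in command units from the measured pose
x,y,z,a=map(float,sys.argv[1:5]); a=np.radians(a)
st=r.get_state(); R0=R.from_quat(st["eef_rot"])
Y=np.array([np.cos(a),np.sin(a),0]);Z=np.array([0,0,-1.]);X=np.cross(Y,Z)
Rt=R.from_matrix(np.stack([X,Y,Z],1))
print("clock",round(st["clock"],2),"pos",np.round(st["tool_pos"],4),"yaw",np.round(np.degrees(np.arctan2(*R0.as_matrix()[[1,0],1])),2),"q",np.round(st["q"],2),"F",np.round(st["contact_force"],1),"open",round(st["opening"],3))
print("travel",np.round(R0.inv().apply(np.array([x,y,z])-st["tool_pos"])/.15,3),"rot",np.round((R0.inv()*Rt).as_rotvec()/np.pi,4))
```

```text
(no output)
```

Emit:
play_rows:
  commands:
    - {"travel": [-1,-0.6,0],"delta_rot": [0,0,0.222],"gripper": 0}
    - {"travel": [-1,-0.6,0],"delta_rot": [0,0,0.222],"gripper": 0}
    - {"travel": [-1,-0.6,0],"delta_rot": [0,0,0.222],"gripper": 0}
    - {"travel": [-1,-0.6,0],"delta_rot": [0,0,0.222],"gripper": 0}
  force: 20

```text
clock: 2.7
tool_pos: [0.2949, 0.4694, 0.239]
eef_rot: [0.474, 0.881, -0.001, 0.002]
contact_force: [-0.3, 0.6, 0.8]
opening: 0.572
```

```bash
python3 plan.py .5 .25 .239 -20
```

```text
clock 2.7 pos [0.2949 0.4694 0.239 ] yaw 33.41 q [-1.09  0.59 -0.01  1.79  0.01  0.76 -0.52] F [-0.3  0.6  0.8] open 0.572
travel [-1.974  0.336  0.007] rot [0.0007 0.0009 0.2967]
```

Emit:
play_rows:
  commands:
    - {"travel": [-1,0.17,0],"delta_rot": [0,0,0.22],"gripper": 0}
    - {"travel": [-1,0.17,0],"delta_rot": [0,0,0.22],"gripper": 0}
    - {"travel": [-1,0.17,0],"delta_rot": [0,0,0.22],"gripper": 0}
    - {"travel": [-1,0.17,0],"delta_rot": [0,0,0.22],"gripper": 0}

```text
clock: 3.2
tool_pos: [0.3983, 0.3612, 0.239]
eef_rot: [0.743, 0.669, 0.0, 0.001]
contact_force: [-0.7, 0.6, -0.2]
opening: 0.5
```

```bash
python3 plan.py .53 -.05 .22 -67.75
```

```text
clock 3.2 pos [0.3983 0.3612 0.239 ] yaw -6.02 q [-0.93  0.58  0.18  1.84 -0.14  0.73 -0.78] F [-0.7  0.6 -0.2] open 0.5
travel [-2.634  1.16   0.13 ] rot [ 6.00e-04 -1.00e-04  3.43e-01]
```

Emit:
play_rows:
  commands:
    - {"travel": [-1,0.44,0],"delta_rot": [0,0,0.17],"gripper": 0}
    - {"travel": [-1,0.44,0],"delta_rot": [0,0,0.17],"gripper": 0}
    - {"travel": [-1,0.44,0],"delta_rot": [0,0,0.17],"gripper": 0}
    - {"travel": [-1,0.44,0],"delta_rot": [0,0,0.17],"gripper": 0}

```text
clock: 3.7
tool_pos: [0.4486, 0.2049, 0.2391]
eef_rot: [0.893, 0.451, 0.0, 0.001]
contact_force: [0.2, 0.9, -0.7]
opening: 0.495
```

```bash
python3 plan.py .53 -.05 .22 -67.75
```

```text
clock 3.7 pos [0.4486 0.2049 0.2391] yaw -36.42 q [-0.72  0.54  0.31  1.97 -0.25  0.67 -0.89] F [ 0.2  0.9 -0.7] open 0.495
travel [-1.045  1.445  0.131] rot [0.0006 0.     0.1741]
```

Emit:
play_rows:
  commands:
    - {"travel": [-0.7,0.96,0],"delta_rot": [0,0,0.174],"gripper": 0}
    - {"travel": [-0.7,0.96,0],"delta_rot": [0,0,0.174],"gripper": 0}
    - {"travel": [-0.7,0.96,0],"delta_rot": [0,0,0.174],"gripper": 0}
    - {"travel": [-0.7,0.96,0],"delta_rot": [0,0,0.174],"gripper": 0}

```text
clock: 4.2
tool_pos: [0.5034, 0.0353, 0.2391]
eef_rot: [0.981, 0.194, 0.001, 0.001]
contact_force: [0.0, 1.1, -0.7]
opening: 0.506
```

```bash
python3 plan.py .552 -.258 .16 -67.75
```

```text
clock 4.2 pos [0.5034 0.0353 0.2391] yaw -67.66 q [-0.44  0.57  0.44  1.94 -0.36  0.7  -0.96] F [ 0.   1.1 -0.7] open 0.506
travel [-0.445  1.931  0.532] rot [ 0.0008 -0.0004  0.0005]
```

Emit:
play_rows:
  commands:
    - {"travel": [-0.22,0.965,0],"delta_rot": [0,0,0],"gripper": 0}
    - {"travel": [-0.22,0.965,0],"delta_rot": [0,0,0],"gripper": 0}
    - {"travel": [-0.22,0.965,0],"delta_rot": [0,0,0],"gripper": 0}
    - {"travel": [-0.22,0.965,0],"delta_rot": [0,0,0],"gripper": 0}

```text
clock: 4.7
tool_pos: [0.5279, -0.1072, 0.2386]
eef_rot: [0.98, 0.197, 0.0, -0.0]
contact_force: [0.3, 0.8, -0.1]
opening: 0.499
```

Emit:
play_rows:
  commands:
    - {"travel": [-0.22,0.965,0.5],"delta_rot": [0,0,0],"gripper": 0}
    - {"travel": [-0.22,0.965,0.5],"delta_rot": [0,0,0],"gripper": 0}
    - {"travel": [-0.22,0.965,0.5],"delta_rot": [0,0,0],"gripper": 0}
    - {"travel": [-0.22,0.965,0.5],"delta_rot": [0,0,0],"gripper": 0}
    - {"travel": [-0.22,0.965,0.5],"delta_rot": [0,0,0],"gripper": 0}

```text
clock: 5.32
tool_pos: [0.5538, -0.2498, 0.1636]
eef_rot: [0.98, 0.199, 0.0, -0.002]
contact_force: [-0.4, -0.2, 0.3]
opening: 0.498
```

```bash
python3 plan.py .552 -.258 .086 -67.75
python3 - <<'E'
from m import *
s=cam("scene");W=cloud(s)
cv2.imwrite("pics/d.png",cv2.resize(cv2.cvtColor(s["color"][90:250,130:330],4),None,fx=3.5,fy=3.5,interpolation=2))
t=cam("top");cv2.imwrite("pics/e.png",cv2.resize(cv2.cvtColor(t["color"][150:300,300:480],4),None,fx=3.5,fy=3.5,interpolation=2))
E
```

```text
clock 5.33 pos [ 0.5538 -0.2498  0.1636] yaw -67.08 q [ 0.17  0.79  0.33  1.71 -0.37  0.71 -0.48] F [-0.4 -0.2  0.3] open 0.498
travel [-0.033  0.047  0.517] rot [-0.0009 -0.0004  0.0037]
```

View pics/d.png

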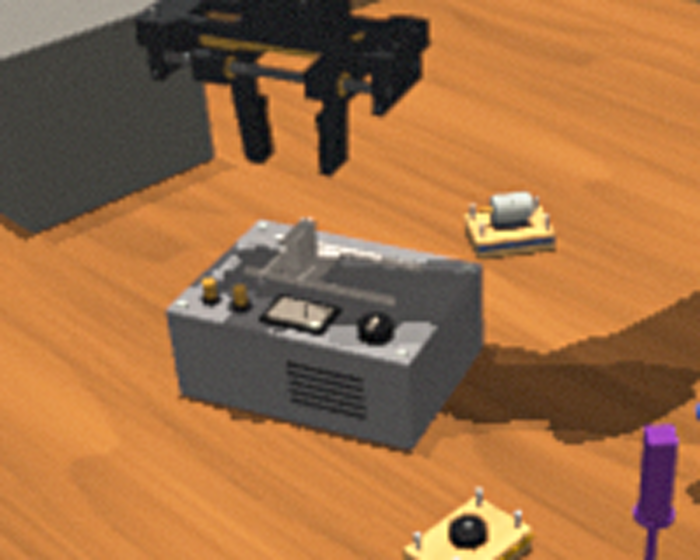

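The gripper's fingers hang above the tab (crop 255,160 and 335,165), and the tab is at (302,250). I'll check the camera offset against the fingers.

Run:
```python
from m import *
st=r.get_state();c=st["tool_pos"];Rm=R.from_quat(st["eef_rot"]).as_matrix()
for n in("scene","top"):
    s=cam(n);W=cloud(s);P=near(W,c,.09,c[2]-.03,c[2]+.03)
    L=(P-c)@Rm  # tool coords
    print(n,len(L))
    for sg in(-1,1):
        for lo in(-.02,-.01,0.):
            Q=L[(L[:,1]*sg>0)&(L[:,2]>lo)&(L[:,2]<lo+.01)]
            if len(Q)>3: print(sg,lo,len(Q),"x",np.round(np.percentile(Q[:,0],[2,50,98]),4),"y",np.round(np.percentile(Q[:,1],[2,50,98]),4),"zmax",Q[:,2].max().round(4))
```

```text
scene 189
-1 -0.02 35 x [-0.0112  0.0077  0.013 ] y [-0.0382 -0.0354 -0.0241] zmax -0.0104
-1 -0.01 21 x [-0.0066  0.0083  0.0124] y [-0.0364 -0.0311 -0.023 ] zmax -0.0011
1 -0.02 34 x [-0.0083  0.0077  0.0117] y [0.0201 0.0234 0.0344] zmax -0.0101
1 -0.01 28 x [-0.007   0.0071  0.0115] y [0.0205 0.0232 0.0346] zmax -0.0005
top 0
```

Emit:
play_rows:
  commands:
    - {"travel": [-0.033,0.047,0.1],"delta_rot": [0,0,0.004],"gripper": 0}
    - {"travel": [-0.033,0.047,0.2],"delta_rot": [0,0,0.004],"gripper": 0}
    - {"travel": [-0.033,0.047,0.3],"delta_rot": [0,0,0.004],"gripper": 0}
    - {"travel": [-0.033,0.047,0.4],"delta_rot": [0,0,0.004],"gripper": 0}
    - {"travel": [-0.033,0.047,0.51],"delta_rot": [0,0,0.004],"gripper": 0}
    - {"travel": [-0.033,0.047,0.51],"delta_rot": [0,0,0.004],"gripper": 0}
    - {"travel": [-0.033,0.047,0.51],"delta_rot": [0,0,0.004],"gripper": 0}

```text
clock: 6.4
tool_pos: [0.5511, -0.2624, 0.0873]
eef_rot: [0.982, 0.19, 0.0, 0.0]
contact_force: [0.2, 0.3, 0.5]
opening: 0.5
```

Emit:
play_rows:
  commands:
    - {"travel": [0,0,0],"delta_rot": [0,0,0],"gripper": -1}
    - {"travel": [0,0,0],"delta_rot": [0,0,0],"gripper": -1}
    - {"travel": [0,0,0],"delta_rot": [0,0,0],"gripper": -1}
    - {"travel": [0,0,0],"delta_rot": [0,0,0],"gripper": -1}
  force: 15

```text
clock: 6.9
tool_pos: [0.5508, -0.2615, 0.0874]
eef_rot: [0.982, 0.19, -0.0, -0.001]
contact_force: [-0.3, 1.7, 2.0]
opening: 0.135
```

Emit:
play_rows:
  commands:
    - {"travel": [0,-0.08,0],"delta_rot": [0,0,0],"gripper": -1}
    - {"travel": [0,-0.16,0],"delta_rot": [0,0,0],"gripper": -1}
    - {"travel": [0,-0.24,0],"delta_rot": [0,0,0],"gripper": -1}
    - {"travel": [0,-0.31,0],"delta_rot": [0,0,0],"gripper": -1}
    - {"travel": [0,-0.36,0],"delta_rot": [0,0,0],"gripper": -1}
    - {"travel": [0,-0.38,0],"delta_rot": [0,0,0],"gripper": -1}
    - {"travel": [0,-0.38,0],"delta_rot": [0,0,0],"gripper": -1}

```text
clock: 7.78
tool_pos: [0.5296, -0.2086, 0.0873]
eef_rot: [0.982, 0.191, -0.0, -0.001]
contact_force: [1.2, 1.5, 3.9]
opening: 0.129
```

Emit:
play_rows:
  commands:
    - {"travel": [0,0,0],"delta_rot": [0,0,0],"gripper": 0}
    - {"travel": [0,0,0],"delta_rot": [0,0,0],"gripper": 0}
    - {"travel": [0,0,-0.3],"delta_rot": [0,0,0],"gripper": 0}
    - {"travel": [0,0,-0.6],"delta_rot": [0,0,0],"gripper": 0}
    - {"travel": [0,0,-0.9],"delta_rot": [0,0,0],"gripper": 0}
    - {"travel": [0,0,-0.9],"delta_rot": [0,0,0],"gripper": 0}

```text
clock: 8.52
tool_pos: [0.5311, -0.2106, 0.2252]
eef_rot: [0.982, 0.19, 0.003, 0.002]
contact_force: [0.2, -0.2, 0.1]
opening: 0.501
```

```bash
python3 plan.py .5067 .159 .22 -10.4
python3 - <<'E'
from m import *
s=cam("scene");W=cloud(s);P=near(W,(.53,-.203),.05,.1,.12);print("tab",fitbox(P,0,0,0,22))
P=near(W,(.5067,.161),.03,.134,.16);print("sty",rect(P))
E
```

```text
clock 8.53 pos [ 0.5311 -0.2106  0.2252] yaw -68.08 q [ 0.07  0.66  0.4   1.77 -0.35  0.77 -0.55] F [ 0.2 -0.2  0.1] open 0.501
travel [ 0.768 -2.347  0.028] rot [ 0.002  -0.0006 -0.3204]
tab [np.float64(24.0), array([ 0.5322, -0.2063]), np.float64(0.0321), np.float64(0.0125)]
sty (array([0.5067, 0.1624]), array([17.3, 19. ]), 73.74)
```

Emit:
play_rows:
  commands:
    - {"travel": [0.3,-0.98,0],"delta_rot": [0,0,-0.16],"gripper": 0}
    - {"travel": [0.3,-0.98,0],"delta_rot": [0,0,-0.16],"gripper": 0}
    - {"travel": [0.3,-0.98,0],"delta_rot": [0,0,-0.16],"gripper": 0}
    - {"travel": [0.3,-0.98,0],"delta_rot": [0,0,-0.16],"gripper": 0}

```text
clock: 9.07
tool_pos: [0.5151, -0.0532, 0.2206]
eef_rot: [0.903, 0.431, -0.001, -0.002]
contact_force: [-0.5, -0.6, 0.1]
opening: 0.496
```

```bash
python3 plan.py .5067 .159 .22 -10.4
```

```text
clock 9.07 pos [ 0.5151 -0.0532  0.2206] yaw -39.0 q [-0.15  0.59  0.27  1.92 -0.24  0.67 -0.42] F [-0.5 -0.6  0.1] open 0.496
travel [ 1.064 -0.934  0.007] rot [-1.400e-03 -1.000e-04 -1.589e-01]
```

Emit:
play_rows:
  commands:
    - {"travel": [0.98,-0.86,0],"delta_rot": [0,0,-0.158],"gripper": 0}
    - {"travel": [0.98,-0.86,0],"delta_rot": [0,0,-0.158],"gripper": 0}
    - {"travel": [0.98,-0.86,0],"delta_rot": [0,0,-0.158],"gripper": 0}
    - {"travel": [0.98,-0.86,0],"delta_rot": [0,0,-0.158],"gripper": 0}
    - {"travel": [0.98,-0.86,0],"delta_rot": [0,0,-0.158],"gripper": 0}

```text
clock: 9.7
tool_pos: [0.5096, 0.1375, 0.2214]
eef_rot: [0.772, 0.636, -0.001, 0.0]
contact_force: [-0.5, -0.4, 0.3]
opening: 0.503
```

```bash
python3 plan.py .5067 .159 .097 -10.4
```

```text
clock 9.7 pos [0.5096 0.1375 0.2214] yaw -11.0 q [-0.45  0.59  0.16  1.89 -0.14  0.68 -0.4 ] F [-0.5 -0.4  0.3] open 0.503
travel [ 0.139 -0.046  0.829] rot [-0.0002  0.0006 -0.0033]
```

Emit:
play_rows:
  commands:
    - {"travel": [0.139,-0.046,0],"delta_rot": [0,0,-0.003],"gripper": 0}
    - {"travel": [0.139,-0.046,0.1],"delta_rot": [0,0,-0.003],"gripper": 0}
    - {"travel": [0.139,-0.046,0.25],"delta_rot": [0,0,-0.003],"gripper": 0}
    - {"travel": [0.139,-0.046,0.4],"delta_rot": [0,0,-0.003],"gripper": 0}
    - {"travel": [0.139,-0.046,0.4],"delta_rot": [0,0,-0.003],"gripper": 0}

```text
clock: 10.32
tool_pos: [0.5061, 0.1572, 0.1608]
eef_rot: [0.769, 0.639, -0.002, 0.0]
contact_force: [0.6, -0.0, -0.3]
opening: 0.503
```

```bash
python3 plan.py .5067 .159 .097 -10.4
python3 - <<'E'
from m import *
s=cam("scene");cv2.imwrite("pics/f.png",cv2.resize(cv2.cvtColor(s["color"][120:270,270:450],4),None,fx=3.5,fy=3.5,interpolation=2))
E
```

```text
clock 10.32 pos [0.5061 0.1572 0.1608] yaw -10.61 q [-0.47  0.69  0.13  1.93 -0.16  0.53 -0.41] F [ 0.6 -0.  -0.3] open 0.503
travel [0.014 0.003 0.426] rot [-0.0009  0.0012 -0.0011]
```

View pics/f.png

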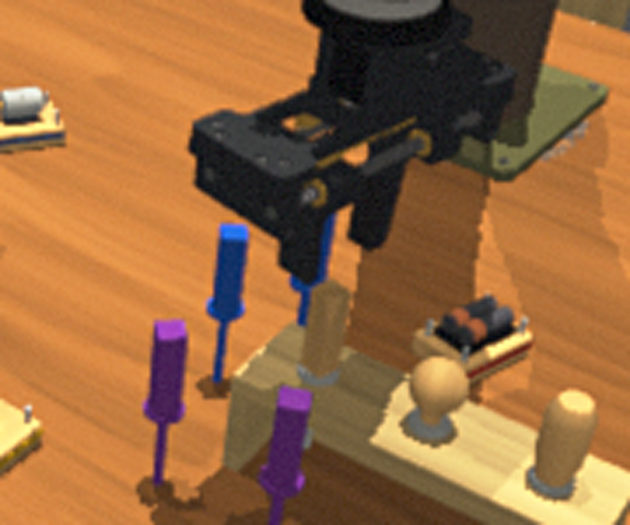

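The fingers straddle the square stylus (crop 325,330) along x, and the neighbouring tools are clear. Next I descend and grip.

Emit:
play_rows:
  commands:
    - {"travel": [0.014,0.003,0.1],"delta_rot": [0,0,0],"gripper": 0}
    - {"travel": [0.014,0.003,0.2],"delta_rot": [0,0,0],"gripper": 0}
    - {"travel": [0.014,0.003,0.3],"delta_rot": [0,0,0],"gripper": 0}
    - {"travel": [0.014,0.003,0.42],"delta_rot": [0,0,0],"gripper": 0}
    - {"travel": [0.014,0.003,0.42],"delta_rot": [0,0,0],"gripper": 0}
    - {"travel": [0.014,0.003,0.42],"delta_rot": [0,0,0],"gripper": 0}
    - {"travel": [0.014,0.003,0.42],"delta_rot": [0,0,0],"gripper": -1}
    - {"travel": [0.014,0.003,0.42],"delta_rot": [0,0,0],"gripper": -1}
    - {"travel": [0.014,0.003,0.42],"delta_rot": [0,0,0],"gripper": -1}
    - {"travel": [0.014,0.003,0.42],"delta_rot": [0,0,0],"gripper": -1}
  force: 30

```text
clock: 11.62
tool_pos: [0.5075, 0.1631, 0.0995]
eef_rot: [0.768, 0.641, 0.0, -0.0]
contact_force: [-0.8, -0.2, 1.9]
opening: 0.2
```

Emit:
play_rows:
  commands:
    - {"travel": [0,0,-0.1],"delta_rot": [0,0,0],"gripper": -1}
    - {"travel": [0,0,-0.25],"delta_rot": [0,0,0],"gripper": -1}
    - {"travel": [0,0,-0.45],"delta_rot": [0,0,0],"gripper": -1}
    - {"travel": [0,0,-0.7],"delta_rot": [0,0,0],"gripper": -1}
    - {"travel": [0,0,-0.9],"delta_rot": [0,0,0],"gripper": -1}
    - {"travel": [0,0,-0.9],"delta_rot": [0,0,0],"gripper": -1}
    - {"travel": [0,0,-0.9],"delta_rot": [0,0,0],"gripper": -1}
  force: 30

```text
clock: 12.5
tool_pos: [0.5069, 0.1629, 0.234]
eef_rot: [0.768, 0.641, -0.0, -0.0]
contact_force: [-0.1, 0.3, -1.0]
opening: 0.203
```

```bash
python3 plan.py .5534 -.2627 .25 -10.4
```

```text
clock 12.5 pos [0.5069 0.1629 0.234 ] yaw -10.27 q [-0.5   0.58  0.17  1.86 -0.14  0.71 -0.43] F [-0.1  0.3 -1. ] open 0.203
travel [-2.737  0.811 -0.107] rot [-0.0003  0.0001  0.0007]
```

Emit:
play_rows:
  commands:
    - {"travel": [-0.91,0.27,0],"delta_rot": [0,0,0],"gripper": -1}
    - {"travel": [-0.91,0.27,0],"delta_rot": [0,0,0],"gripper": -1}
    - {"travel": [-0.91,0.27,0],"delta_rot": [0,0,0],"gripper": -1}
    - {"travel": [-0.91,0.27,0],"delta_rot": [0,0,0],"gripper": -1}

```text
clock: 13.0
tool_pos: [0.5224, 0.0204, 0.2333]
eef_rot: [0.768, 0.64, -0.001, -0.001]
contact_force: [0.6, 1.2, -0.9]
opening: 0.204
```

Emit:
play_rows:
  commands:
    - {"travel": [-0.91,0.27,0],"delta_rot": [0,0,0],"gripper": -1}
    - {"travel": [-0.91,0.27,0],"delta_rot": [0,0,0],"gripper": -1}
    - {"travel": [-0.91,0.27,0],"delta_rot": [0,0,0],"gripper": -1}
    - {"travel": [-0.91,0.27,0],"delta_rot": [0,0,0],"gripper": -1}

```text
clock: 13.5
tool_pos: [0.5386, -0.1188, 0.2336]
eef_rot: [0.767, 0.641, 0.0, -0.001]
contact_force: [0.9, 0.7, -0.4]
opening: 0.202
```

```bash
python3 plan.py .5534 -.2627 .23 -10.4
python3 - <<'E'
from m import *
# aperture from free view
for n in("scene","top"):
    s=cam(n);W=cloud(s)
    cv2.imwrite(f"pics/g_{n}.png",cv2.resize(cv2.cvtColor((s["color"][90:250,130:330] if n=="scene" else s["color"][130:290,280:480]),4),None,fx=3,fy=3,interpolation=2))
    for l,h in(("aperture",.075),("shutter_tab",.107)):
        for o in viewer.pinpoint(n,l)[:2]: print(n,l,round(o["conf"],2),np.round(o["at"],1),np.round(ray_at(s,o["at"],h),4))
a=cv2.imread("pics/g_scene.png");b=cv2.imread("pics/g_top.png");cv2.imwrite("pics/g.png",cv2.resize(np.hstack([a,b]),(800,320)))
E
```

```text
clock 13.5 pos [ 0.5386 -0.1188  0.2336] yaw -10.25 q [ 0.06  0.6   0.12  1.8  -0.1   0.74  0.06] F [ 0.9  0.7 -0.4] open 0.202
travel [-0.927  0.268  0.023] rot [-0.0003 -0.0004  0.0008]
scene aperture 0.84 [214.3 163.3] [ 0.5478 -0.2687  0.075 ]
scene shutter_tab 0.61 [234.3 160. ] [ 0.5358 -0.2014  0.107 ]
top aperture 0.53 [194.4 243.6] [0.4981 0.2299 0.075 ]
```

View pics/g.png

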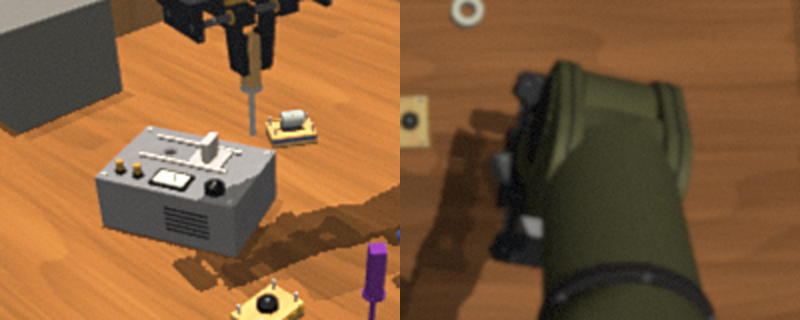

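The shutter is open, the hole shows at crop (170,152), and the stylus hangs upright in the fingers with its tip at (253,133). Now I'll measure the hole and the stylus axis in the same camera.

```bash
cat > rel.py <<'E'
from m import *
def uv(s,p):
    c=s["Rm"].T@(np.array(p)-s["origin"]); return np.array([s["cx"]+s["fx"]*c[0]/-c[2],s["cy"]-s["fy"]*c[1]/-c[2]])
def stylus(s,W,c,Rm):
    L=(W.reshape(-1,3)-c)@Rm; L=L[~np.isnan(L[:,0])]
    out=[]
    Q=L[(np.hypot(L[:,0],L[:,1])<.03)&(L[:,2]>.02)&(L[:,2]<.09)]
    for lo in np.arange(.02,.09,.01):
        q=Q[(Q[:,2]>=lo)&(Q[:,2]<lo+.01)]
        if len(q)>2: out.append((round(lo,3),len(q),np.round(np.median(q[:,:2]@Rm[:2,:2].T,0)*1000,1).tolist()))
    return out,Q[:,2].max()
E
python3 - <<'E'
from rel import *
s=cam("scene");W=cloud(s);st=r.get_state();c=st["tool_pos"];Rm=R.from_quat(st["eef_rot"]).as_matrix()
print(c,Rm[:,2].round(4));o,zm=stylus(s,W,c,Rm);print("zmax",zm);[print(*x) for x in o]
d=s["origin"]-c;print("camdir",d[:2]/np.hypot(*d[:2]))
p=uv(s,(.5533,-.2603,.075));print("pred hole px",p)
g=s["color"].astype(int).sum(2)//3;u,v=np.round(p).astype(int);print(g[v-7:v+8,u-9:u+10])
print((W[v-7:v+8,u-9:u+10,2]*1000).round().astype(int))
E
```

```text
[ 0.53859802 -0.11837261  0.23418228] [-1.e-04  8.e-04 -1.e+00]
zmax 0.08473228787253553
0.02 31 [7.0, 7.4]
0.03 10 [0.5, 0.4]
0.04 13 [1.5, 0.9]
0.05 11 [0.9, 0.4]
0.06 11 [1.1, 0.2]
0.07 12 [0.4, 0.0]
0.08 5 [0.7, -0.5]
camdir [0.70352972 0.71066584]
pred hole px [214.80949394 165.22229683]
[[180 178 176 166 153 169 214 246 249 240 221 198 197 186 183 180 182 176
  178]
 [177 176 171 133  95 112 135 160 166 156 167 195 246 246 236 220 201 197
  182]
 [179 179 176 174 163 164 162 150 103  92 109 130 163 161 163 181 216 246
  247]
 [180 182 183 181 182 178 182 174 163 162 165 162 153  99  97 114 145 164
  162]
 [180 179 177 178 179 180 181 179 182 180 182 182 179 164 162 163 157 127
   91]
 [179 179 176 178 179 178 178 172 170 171 171 173 180 180 178 183 179 168
  161]
 [178 177 176 178 176 176 161 148 146 141 143 157 169 180 181 179 177 178
  181]
 [174 176 174 178 177 169 141 108  91  85  91 114 152 175 179 181 177 178
  176]
 [186 179 178 174 169 163 121  77  72  70  76  99 153 179 177 178 177 180
  180]
 [251 224 209 189 164 182 167 139 131 121 141 163 174 180 179 176 178 177
  1
[... 5980 characters left out ...]
    75
                    74                   76                   76
                    76                   77                   77
                    79                   81                   81
                    79]
 [                  74                   76                   74
                    75                   74                   76
                    74                   75                   75
                    74                   73                   74
                    73                   76                   76
                    76                   75                   78
  -9223372036854775808]]<stdin>:7: RuntimeWarning: invalid value encountered in cast
```

Emit:
play_rows:
  commands:
    - {"travel": [-0.45,0.13,0],"delta_rot": [0,0,0],"gripper": -1}
    - {"travel": [-0.8,0.23,0],"delta_rot": [0,0,0],"gripper": -1}
    - {"travel": [-0.9,0.27,0],"delta_rot": [0,0,0],"gripper": -1}
    - {"travel": [-0.9,0.27,0],"delta_rot": [0,0,0],"gripper": -1}
    - {"travel": [-0.9,0.27,0],"delta_rot": [0,0,0],"gripper": -1}

```text
clock: 14.48
tool_pos: [0.5546, -0.2571, 0.2339]
eef_rot: [0.767, 0.642, 0.001, -0.001]
contact_force: [0.4, 0.5, -1.0]
opening: 0.203
```

```bash
python3 plan.py .5546 -.2584 .176 -10.25; python3 plan.py .5546 -.2584 .176 -10.25 | head -1
```

```text
clock 14.47 pos [ 0.5546 -0.2571  0.2339] yaw -10.09 q [ 0.3   0.68  0.1   1.62 -0.09  0.85  0.27] F [ 0.4  0.5 -1. ] open 0.203
travel [-0.01   0.002  0.386] rot [-0.0003 -0.0007  0.0009]
clock 14.47 pos [ 0.5546 -0.2571  0.2339] yaw -10.09 q [ 0.3   0.68  0.1   1.62 -0.09  0.85  0.27] F [ 0.4  0.5 -1. ] open 0.203
```

Descend to about 10 mm above the top, then check the alignment.

Emit:
play_rows:
  commands:
    - {"travel": [-0.01,0,0.1],"delta_rot": [0,0,0],"gripper": -1}
    - {"travel": [-0.01,0,0.2],"delta_rot": [0,0,0],"gripper": -1}
    - {"travel": [-0.01,0,0.3],"delta_rot": [0,0,0],"gripper": -1}
    - {"travel": [-0.01,0,0.38],"delta_rot": [0,0,0],"gripper": -1}
    - {"travel": [-0.01,0,0.38],"delta_rot": [0,0,0],"gripper": -1}
    - {"travel": [-0.01,0,0.38],"delta_rot": [0,0,0],"gripper": -1}

```text
clock: 15.22
tool_pos: [0.5543, -0.2618, 0.1774]
eef_rot: [0.768, 0.641, 0.0, 0.0]
contact_force: [0.0, 0.0, -0.7]
opening: 0.202
```

```bash
python3 plan.py .5546 -.2584 .126 -10.25
python3 - <<'E'
from rel import *
s=cam("scene");W=cloud(s);st=r.get_state();c=st["tool_pos"];Rm=R.from_quat(st["eef_rot"]).as_matrix()
o,zm=stylus(s,W,c,Rm);print("zmax",zm);[print(*x) for x in o]
cv2.imwrite("pics/i.png",cv2.resize(cv2.cvtColor(s["color"][110:200,170:270],4),None,fx=6,fy=6,interpolation=2))
E
```

```text
clock 15.22 pos [ 0.5543 -0.2618  0.1774] yaw -10.29 q [ 0.31  0.75  0.09  1.67 -0.1   0.72  0.28] F [ 0.   0.  -0.7] open 0.202
travel [ 0.023 -0.002  0.343] rot [ 0.0002  0.     -0.0002]
zmax 0.08511748241098846
0.02 21 [4.0, 7.1]
0.03 9 [-0.4, -0.8]
0.04 11 [1.0, -0.1]
0.05 8 [-0.4, -0.8]
0.06 10 [-0.2, 0.2]
0.07 11 [0.1, 0.3]
0.08 3 [0.7, -0.4]
```

View pics/i.png

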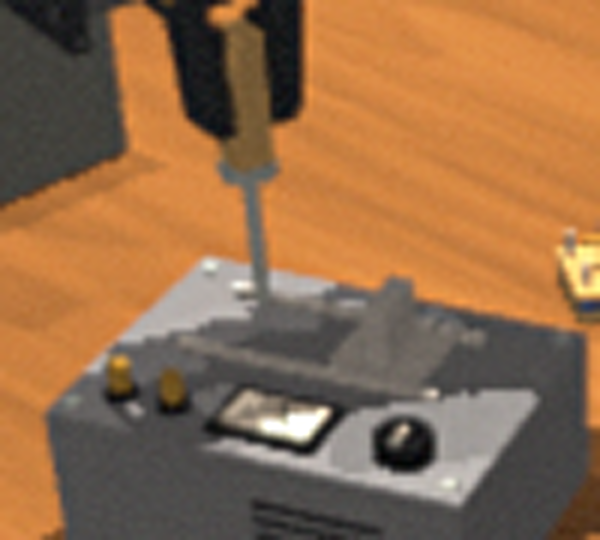

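Emit:
play_rows:
  commands:
    - {"travel": [0.024,0,0],"delta_rot": [0,0,0],"gripper": -1}
    - {"travel": [0.024,0,0],"delta_rot": [0,0,0],"gripper": -1}
    - {"travel": [0.024,0,0.0],"delta_rot": [0,0,0],"gripper": -1}
    - {"travel": [0.024,0,0.03],"delta_rot": [0,0,0],"gripper": -1}
    - {"travel": [0.024,0,0.05],"delta_rot": [0,0,0],"gripper": -1}
    - {"travel": [0.024,0,0.05],"delta_rot": [0,0,0],"gripper": -1}

```text
clock: 16.02
tool_pos: [0.5543, -0.258, 0.1692]
eef_rot: [0.768, 0.641, -0.0, -0.0]
contact_force: [-0.2, -0.2, -0.9]
opening: 0.201
```

```bash
python3 plan.py .555 -.2583 .127 -10.25
python3 - <<'E'
from rel import *
s=cam("scene");W=cloud(s);st=r.get_state();c=st["tool_pos"];Rm=R.from_quat(st["eef_rot"]).as_matrix()
L=(W.reshape(-1,3)-c)@Rm;Q=W.reshape(-1,3)[(np.hypot(L[:,0],L[:,1])<.012)&(L[:,2]>.045)&(L[:,2]<.08)]
print("rod surf scene",np.median(Q,0).round(4),"axis",(np.median(Q,0)[:2]-.002).round(4))
# rod pixel centre line extrapolated to top-face hole
t=uv(s,(*(np.median(Q,0)[:2]-.002),.075));print("axis at top px",t,"hole px 214.9 165.5; pred",uv(s,(.5533,-.2603,.075)))
E
```

```text
clock 16.02 pos [ 0.5543 -0.258   0.1692] yaw -10.28 q [ 0.31  0.76  0.09  1.68 -0.1   0.71  0.27] F [-0.2 -0.2 -0.9] open 0.201
travel [-0.001  0.005  0.281] rot [-0.0003 -0.0001 -0.0002]
rod surf scene [ 0.5546 -0.258   0.1084] axis [ 0.5526 -0.26  ]
axis at top px [215.09574285 165.16936345] hole px 214.9 165.5; pred [214.80949394 165.22229683]
```

Emit:
play_rows:
  commands:
    - {"travel": [0,0.004,0.03],"delta_rot": [0,0,0],"gripper": -1}
    - {"travel": [0,0.004,0.06],"delta_rot": [0,0,0],"gripper": -1}
    - {"travel": [0,0.004,0.09],"delta_rot": [0,0,0],"gripper": -1}
    - {"travel": [0,0.004,0.12],"delta_rot": [0,0,0],"gripper": -1}
    - {"travel": [0,0.004,0.15],"delta_rot": [0,0,0],"gripper": -1}
    - {"travel": [0,0.004,0.18],"delta_rot": [0,0,0],"gripper": -1}
    - {"travel": [0,0.004,0.2],"delta_rot": [0,0,0],"gripper": -1}
    - {"travel": [0,0.004,0.2],"delta_rot": [0,0,0],"gripper": -1}
  force: 45

```text
clock: 17.08
tool_pos: [0.5551, -0.2581, 0.1394]
eef_rot: [0.768, 0.641, -0.0, -0.0]
contact_force: [-0.4, 0.1, -0.6]
opening: 0.202
```

```bash
python3 plan.py .555 -.2583 .1275 -10.25
```

```text
clock 17.07 pos [ 0.5551 -0.2581  0.1394] yaw -10.28 q [ 0.31  0.8   0.09  1.7  -0.1   0.65  0.27] F [-0.4  0.1 -0.6] open 0.202
travel [-0.001 -0.     0.079] rot [-0.0002 -0.0001 -0.0002]
```

Tip about 53 mm up with no contact, so it is in the hole. Now I press gradually.

Emit:
play_rows:
  commands:
    - {"travel": [0,0,0.015],"delta_rot": [0,0,0],"gripper": -1}
    - {"travel": [0,0,0.03],"delta_rot": [0,0,0],"gripper": -1}
    - {"travel": [0,0,0.045],"delta_rot": [0,0,0],"gripper": -1}
    - {"travel": [0,0,0.06],"delta_rot": [0,0,0],"gripper": -1}
    - {"travel": [0,0,0.06],"delta_rot": [0,0,0],"gripper": -1}
    - {"travel": [0,0,0.06],"delta_rot": [0,0,0],"gripper": -1}

```text
clock: 17.82
tool_pos: [0.5554, -0.2583, 0.1309]
eef_rot: [0.768, 0.641, 0.0, 0.0]
contact_force: [-0.1, 0.5, 4.0]
opening: 0.201
```

Emit:
play_rows:
  commands:
    - {"travel": [0,0,0.01],"delta_rot": [0,0,0],"gripper": -1}
    - {"travel": [0,0,0.02],"delta_rot": [0,0,0],"gripper": -1}
    - {"travel": [0,0,0.028],"delta_rot": [0,0,0],"gripper": -1}
    - {"travel": [0,0,0.028],"delta_rot": [0,0,0],"gripper": -1}
    - {"travel": [0,0,0.028],"delta_rot": [0,0,0],"gripper": -1}

```text
clock: 18.45
tool_pos: [0.5556, -0.2584, 0.1275]
eef_rot: [0.768, 0.641, 0.0, 0.0]
contact_force: [-0.7, 1.4, 10.9]
opening: 0.2
```

Run:
```python
from rel import *
s=cam("scene");W=cloud(s);st=r.get_state();c=st["tool_pos"];print(c,st["contact_force"].round(1),st["opening"])
P=near(W,(.5534,-.26),.02,.08,.122);print("collar/rod z hist",np.histogram(P[:,2],np.arange(.08,.124,.004)))
for z in np.arange(.08,.12,.005):
    q=P[(P[:,2]>=z)&(P[:,2]<z+.005)]
    if len(q):print(round(z,3),len(q),np.ptp(q[:,:2]@[.71,-.70]).round(4))
T=near(W,(.532,-.206),.03,.1,.12);print("tab",fitbox(T,0,0,0,22) if len(T)>5 else 0)
cv2.imwrite("pics/k.png",cv2.resize(cv2.cvtColor(s["color"][110:200,170:270],4),None,fx=6,fy=6,interpolation=2))
```

```text
[ 0.55560966 -0.25842094  0.12753115] [-2.   1.1 10.6] 0.19725737605820667
collar/rod z hist (array([ 3,  4,  4,  5,  0,  4, 18, 15, 12, 11]), array([0.08 , 0.084, 0.088, 0.092, 0.096, 0.1  , 0.104, 0.108, 0.112,
       0.116, 0.12 ]))
0.08 4 0.0056
0.085 5 0.0057
0.09 6 0.0053
0.095 1 0.0
0.1 6 0.0153
0.105 25 0.0232
0.11 15 0.0207
0.115 14 0.0207
tab [np.float64(18.0), array([ 0.5302, -0.2056]), np.float64(0.0322), np.float64(0.0122)]
```

View pics/k.png

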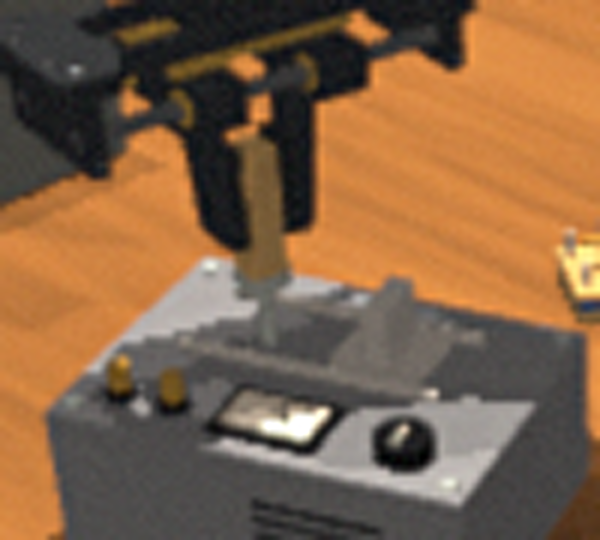

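The rod is in the hole (crop 265,330). The collar underside is about 0.103–0.104 m up, which puts the tip about 33 mm below the top. The shutter tab is still open and the push is about 11 N, so I'm handing in.

```bash
python3 -c "
from plant import r
print(r.finish_job()); s=r.get_state(); print(s['clock'],s['contact_force'],s['opening'])"
```

```text
the job is handed in; nothing more can be done
None
the job is handed in; nothing more can be done
```

I slid the shutter open, took the square-grip stylus out of the rack, and put its tip down the hole. I then pressed the reset button to its stop and handed in at about 18.5 s, still gripping the stylus and pushing. The hand-in reports no verdict, so these are my own last checks:

- **Button:** the push was about 11 N, above the 6 N needed to bring it fully down. From the collar height the tip was about 33 mm below the top, which is full travel, so the stylus had not slipped in the grip.
- **Shutter:** the tab had moved about 53 mm from a start of about 5 mm open, so the shutter stands at about 57–58 mm of its 60. It had not moved back by the last picture.
- **Grip and alignment:** the fingers were closed on about 17.5 mm with 45 N set. The rod was within about 1 mm of the hole's axis before it went in.
- **Other items:** I saw no contact with the other tools, blocks or tape roll, but I did not re-measure where they stand at the end.

**Disagreements:**
- The two cameras differed by about 5 mm in y. I used their average, which the gripper's own position supported, and aligned the stylus to the hole in one camera.
- The trained network's hole position was about 10 mm off, so I went by the box outline and the dark spot of the hole instead.
- The arm's measured position strayed 3–4 mm from my targets on two descents (onto the stylus and above the hole). I corrected the second before inserting.

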